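# Refill the empty bays of the medicine rack and wind its reminder timer

## Robot

A 6-joint arm with a two-finger parallel gripper is mounted at the origin on the work surface. World frame = base frame: x ahead of the robot, y to its left, z up, the work surface at z = 0. Lengths are in mm, angles in rad, forces in N, time in s.
With the tool pointing down it reaches from about 400 to 925 mm from the base axis. Payload 12.5 kg.
Tool frame: the origin (TCP) lies midway between the tips of the shut fingers; the grasp point (between the pads) lies 19 mm behind it; z points along the fingers, y is the line along which they close (so a half turn about z gives the same grasp; the last joint's range is limited). The gripper opens to 95 mm and grips with 3 to 60 N. Pads are 20 mm wide; open, the fingers measure 119 mm over their backs; the gripper's body (75 mm by 180 mm) begins 59 mm behind the grasp point.
Start: joints at [1.162, 0.491, 1.559, -0, 1.092, -0.106], TCP at [186.354, 596.589, 214.661] pointing down, gripper open.
Joint ranges: [-3.1, 3.1], [-0.84, 2.19], [0.05, 2.79], [-1.13, 4.28], [0.06, 2.93], [-2.69, 2.69]. Speed limits (rad/s): [2.22, 2.22, 2.79, 3.14, 3.14, 3.14].

## Interface

Orientations are given as [roll, pitch, yaw] about the fixed x, y, z axes, in that order (R = Rz(yaw) Ry(pitch) Rx(roll)).
In Python, from cell import env gives the robot as it stands.
- The arm moves only by the shell command python3 -m inch 'ROWS'. ROWS is JSON, a list of rows, each a list of 7 numbers: the turn, a rotation vector about the tool's x, y, z in rad, then the shift along the tool's x, y, z in cm, then the closure, from -1 (fully open) to 1 (shut). A call has 1 to 20 rows; each row shifts and turns the commanded pose from where the row before left it, along the tool's axes as they then stand; what a row does not reach is not made up. A row lasts 1/8 s, in which the tool goes at most 62.5 mm and 10.7 degrees, less where a joint would pass 70% of its speed; a pose out of reach is approached as far as the arm can. A call with a gripper value outside its range is refused whole. The fingers move at their own pace and stop on an object; the grip force is fixed at half the most. Time passes only in rows, so rows that do not move let the fingers close. It gives the time, the measured TCP pose, the force, the opening and the grip force at its end, in the units of the state.
- env.state(): the state, without advancing time (a new reading comes with each control period).
- env.read_camera(name): name is "scene" or "top" or "wrist"; returns a dict with "img" (400x640x3 uint8, red, green, blue), "depth" (400x640 float32, mm along the optical axis (not along the pixel's ray), 0 where there is no reading), "fx", "fy", "cx", "cy" (pixels), "D" ([k1, k2, p1, p2, k3] as OpenCV has them; the pictures are not rectified), "position" and "orientation" of the camera in the world. Camera axes: x right, y down, z forward; pixel columns grow to the right and rows downward; lengths in mm; the calibration is good to about 2 mm. A picture is of the moment at which its call begins.
- env.job_done(): hands the job in; it is judged then, once.
Trained networks look in a picture, given as the dict that the camera call returned (one of the last four; its "shot" number tells which), for a name from the list of things; names that differ only in an ending like _2 or _b are one class to them, and where a whole thing is asked for, a point or a joint stands for the part that bears it (a point fixed in the world has none). Each returns a list of dicts, best first, with "score" (0 to 1); they miss things now and then, are a little off and sometimes report something else, mostly with a low value. They report only what shows in the picture. A call takes as long as a camera call. They do not tell look-alikes from the thing itself.
- env.find_in(picture, target): "centre" ([x, y, z] in mm, in the coordinates of the camera as it stood for that picture, good to about 4 mm: the middle of the surface that is visible of it).
- env.trace(picture, target): "mask" (400x640 bool, what is visible of it).
The state is a dict: "t": time; "joints": joint angles; "qvel": joint speeds; "tau": joint torques, N m; "eef_pos": TCP position; "tcp_rot": TCP orientation; "ft_force": force on the tool from outside, world axes, zero at the start; "moment": the same for the moment, N m; "opening": opening from 0.0 (shut) to 1.0 (fully open); "grip_force": force on a finger pad.
Only numpy, scipy, OpenCV 4.12 (cv2) and the standard library are available. Lean on these libraries where they do the work, as an engineer would, in place of code of your own. Each camera call takes 0.05 s, during which the arm holds its last target. There are 200 camera calls.

## Task

Push the two spare medicine cartons lying in front of the rack into its two empty bays, one in each, flat and fully home against the back wall. Then wind the reminder timer at the end of the rack by turning its dial clockwise (seen from above) to the end stop. Do not shift the cartons already in the rack or the other things on the table.

Things in the scene. Friction and masses are not known exactly. Their poses are not given: they have to be found in the camera images.
- rack: Light-wood medicine rack, fixed: four bays in a row along its y, open above and at the front (-x), no floor. Dividers 6 mm thick at y = -200, -100, 0, 100, 200 mm, from x = -60 to +60 mm, 32 mm tall; back wall's inner face at x = +60 mm. Timer block 128 x 104 mm, 40 mm tall, at y = -203 to -307 mm. Origin on the table top amid the bays; x points into the bays.
- dial (a joint): Reminder-timer dial on the timer block, rad: 0 at its anticlockwise stop, grows clockwise seen from above, 2.4 at its clockwise end stop. The dial's bar grip lies along the rack's x at 0.
- dial_grip (a point): Point on the dial's upright axis, at the height to grip, 77 mm above the table: the dial is a black disc of 60 mm diameter carrying an upright bar 57 mm long, 14 mm thick, from 54 to 84 mm above the table. Its own x lies along the bar (turns with the dial).
- bay0 (a point): Bay 0 of the rack (first, at the +y end): point on the table top where the centre of a carton pushed fully home lies (55 mm in front of the back wall, mid-width). Bay 94 mm wide inside, 120 mm deep. Axes as the rack's.
- bay1 (a point): Bay 1 of the rack (a middle one): point on the table top where the centre of a carton pushed fully home lies (55 mm in front of the back wall, mid-width). Bay 94 mm wide inside, 120 mm deep. Axes as the rack's.
- bay2 (a point): Bay 2 of the rack (a middle one): point on the table top where the centre of a carton pushed fully home lies (55 mm in front of the back wall, mid-width). Bay 94 mm wide inside, 120 mm deep. Axes as the rack's.
- bay3 (a point): Bay 3 of the rack (last, next to the timer block): point on the table top where the centre of a carton pushed fully home lies (55 mm in front of the back wall, mid-width). Bay 94 mm wide inside, 120 mm deep. Axes as the rack's.
- stock_a: Medicine carton, off-white with a grey band, 110 mm (its x) x 80 mm (its y) x 45 mm tall, about 0.2 kg, lying flat; already in one of the bays. All four cartons are alike. Origin at the centre of its underside, z up.
- stock_b: Medicine carton, off-white with a grey band, 110 mm (its x) x 80 mm (its y) x 45 mm tall, about 0.2 kg, lying flat; already in one of the bays. All four cartons are alike. Origin at the centre of its underside, z up.
- spare_a: Medicine carton, off-white with a grey band, 110 mm (its x) x 80 mm (its y) x 45 mm tall, about 0.2 kg, lying flat; a spare lying on the table in front of the rack. All four cartons are alike. Origin at the centre of its underside, z up.
- spare_b: Medicine carton, off-white with a grey band, 110 mm (its x) x 80 mm (its y) x 45 mm tall, about 0.2 kg, lying flat; a spare lying on the table in front of the rack. All four cartons are alike. Origin at the centre of its underside, z up.
- phone: Bystander, leave alone: smartphone lying flat, 75 x 155 x 8 mm. Origin at the centre of its underside.
- case: Bystander, leave alone: dark brown spectacle case lying on the table, 160 x 62 x 36 mm, long along its x. Origin at the centre of its underside.
- jar: Bystander, leave alone: small white pill jar standing, 44 mm diameter, 60 mm tall. Origin at the centre of its underside.
- cup: Bystander, leave alone: small clear plastic cup standing, 60 mm across, 60 mm tall. Origin at the centre of its underside.
- remote: Bystander, leave alone: grey remote control lying flat, 170 x 45 x 18 mm, long along its x. Origin at the centre of its underside.
Mind the look-alikes: they are no part of the job. What is shaped like the spare_b but green is not meant.

How it is judged:
By the outcome, as a careful person would: the job done as asked, in the order asked, and still so for the second after the job is handed in, with the robot touching nothing.
It also fails if it takes over 72 s, if anything falls off the work surface, if the arm or the gripper's body presses on something with over 40 N, if the wrist force passes 120 N, or if a joint passes its speed limit or range.

## Working session

There is one attempt and no reset: what is moved stays moved. The work goes in short steps, Python scripts to look and compute and a shell command to move; the robot and the scene stay as the last step left them, time stands still between calls to the robot, and variables do not carry over. Pictures are saved under pics/ and viewed, at most 10 in all, crops included, and the job is handed in when it is done.

```bash
ls; mkdir -p pics
cat > h.py <<'E'
import numpy as np,cv2
from scipy.spatial.transform import Rotation as R
from cell import env
def pose(p):
    o=np.array(p["orientation"],float)
    M=o if o.shape==(3,3) else (R.from_euler('xyz',o).as_matrix() if o.size==3 else None)
    return M,np.array(p["position"],float)
def cloud(p):
    h,w=p["depth"].shape
    u,v=np.meshgrid(np.arange(w),np.arange(h))
    K=np.array([[p["fx"],0,p["cx"]],[0,p["fy"],p["cy"]],[0,0,1.]])
    n=cv2.undistortPoints(np.stack([u,v],-1).reshape(-1,1,2).astype(np.float64),K,np.array(p["D"],float)).reshape(h,w,2)
    z=p["depth"][...,None]; M,t=pose(p)
    W=np.concatenate([n*z,z],-1)@M.T+t
    W[p["depth"]<=0]=np.nan
    return W
def toW(p,c):
    M,t=pose(p); return M@np.array(c)+t
def save(p,name,crop=None,s=1):
    i=p["img"][...,::-1]
    if crop: i=i[crop[1]:crop[3],crop[0]:crop[2]]
    cv2.imwrite("pics/"+name,cv2.resize(i,None,fx=s,fy=s,interpolation=cv2.INTER_CUBIC))
E
python3 - <<'E'
from h import *
np.set_printoptions(precision=1,suppress=True)
p=env.read_camera("top"); print(p["position"],p["orientation"])
save(p,"top1.png",s=1.25)
W=cloud(p); np.save("W1.npy",W); np.save("I1.npy",p["img"])
for n in ["rack","dial","stock_a","phone","case","jar","cup","remote"]:
    for d in env.trace(p,n)[:6]:
        m=d["mask"]; pts=W[m]; pts=pts[~np.isnan(pts[:,0])]
        v,u=np.nonzero(m)
        zt=np.percentile(pts[:,2],90); top=pts[pts[:,2]>zt-8]
        r=cv2.minAreaRect(top[:,:2].astype(np.float32))
        print(n,round(d["score"],2),m.sum(),"px",u.mean().round(),v.mean().round(),"ztop",zt.round(1),"med",np.median(top,0),"rect",np.array(r[0]),np.array(r[1]),round(r[2],1),p["img"][m].mean(0))
s=env.state(); print(s)
E
```

```text
pics
[ 274.3   63.4 1035.5] [-2.9 -0.  -1.6]
rack 0.63 2888 px 372.0 159.0 ztop 51.9 med [ 601.5 -199.2   51.9] rect [603.5   1.3] [100.8 488.7] 3.5 [198.8 172.5 129.9]
dial 0.78 339 px 409.0 160.0 ztop 83.3 med [ 604.7 -199.3   82.7] rect [ 605.5 -200.1] [14.5 52.2] 22.3 [98.1 92.1 87.4]
dial 0.44 2350 px 385.0 157.0 ztop 53.0 med [ 601.3 -199.4   52.7] rect [605.7 -35.7] [ 79.7 415. ] 0.0 [199.  173.9 131.5]
stock_a 0.83 1195 px 268.0 173.0 ztop 46.8 med [586.6 203.8  44.6] rect [588.1 204.5] [110.2  80.7] 4.5 [227.8 227.  221.8]
stock_a 0.59 1127 px 303.0 170.0 ztop 46.7 med [592.3 103.4  44.5] rect [594.1 103.8] [111.1  79.7] 4.2 [230.2 229.8 225.3]
stock_a 0.17 1252 px 289.0 225.0 ztop 46.8 med [431.2 144.1  44.7] rect [432.4 143.8] [110.6  80.5] 3.7 [230.4 230.6 226.8]
phone 0.84 1513 px 454.0 257.0 ztop 9.7 med [ 330.8 -318.6    7.4] rect [ 331.4 -320.1] [ 74.6 155.1] 8.2 [64.7 74.6 82.5]
phone 0.66 2535 px 381.0 158.0 ztop 52.7 med [ 601.4 -199.3   52.6] rect [611.1 -36.7] [412.9  79.9] 88.1 [199.3 173.2 130.1]
case 0.91 1211 px 190.0 188.0 ztop 37.5 med [546.1 430.5  35.1] rect [547.3 431.4] [155.6  58.5] 4.7 [91.9 64.6 48.4]
jar 0.79 256 px 216.0 227.0 ztop 61.2 med [430.6 348.2  59.2] rect [429.5 348. ] [36.8 36.2] 87.1 [223.5 222.2 215.5]
cup 0.68 494 px 476.0 202.0 ztop 58.8 med [ 481.9 -388.8   57.7] rect [ 480.7 -384.5] [57.1 58.9] 39.0 [200.1 200.  191.4]
remote 0.66 1022 px 168.0 255.0 ztop 20.3 med [355.7 486.5  17.9] rect [357.9 487.8] [166.5  47. ] 2.5 [130.2 126.6 124.6]
{'t': 0.45, 'joints': array([ 1.2,  0.5,  1.6, -0. ,  1.1, -0.1]), 'qvel': array([ 0., -0.,  0.,  0.,  0.,  0.]), 'tau': array([ -0. , -61.2, -25.8,   0.1,   0. ,  -0. ]), 'eef_pos': array([186.3, 596.5, 214.6]), 'tcp_rot': array([-3.1, -0. ,  2.8]), 'ft_force': array([-0.4, -0.6,  0.5]), 'moment': array([-0.,  0., -0.]), 'grip_force': 0.0, 'opening': 0.9997067771741706}
```

View pics/top1.png

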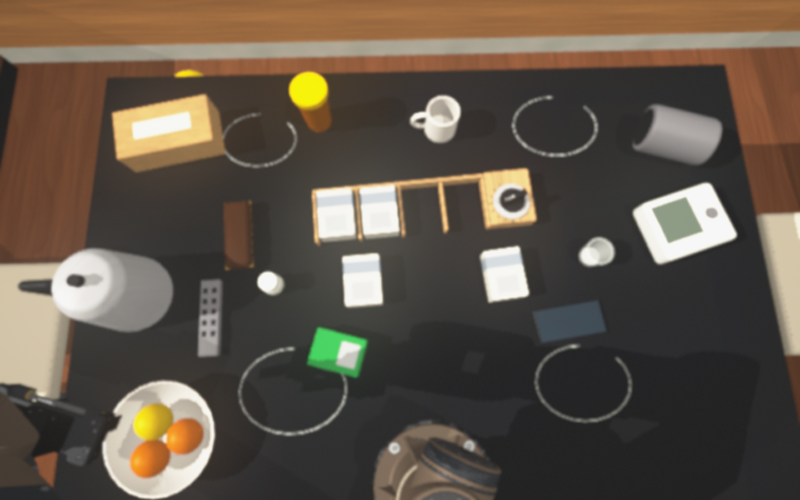

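Top view (800-px scale): the rack is at (425,205). Its stocked bays are 0 and 1, on the left at (335,213) and (380,210), and bays 2 and 3 are empty. The white cartons in front, at (362,280) and (505,274), fit the spares: off-white with a grey band. The one at (338,352) has the same shape but is green, so it is a look-alike and not meant. Next I'll confirm this in a crop and measure the details.

Run:
```python
from h import *
np.set_printoptions(precision=1,suppress=True)
W=np.load("W1.npy");I=np.load("I1.npy")
c=I[125:310,240:450,::-1]; cv2.imwrite("pics/crop1.png",cv2.resize(c,None,fx=3.2,fy=3.2,interpolation=cv2.INTER_CUBIC))
X,Y,Z=W[...,0],W[...,1],W[...,2]
def rect(n,x0,x1,y0,y1,z0,z1):
    m=(X>x0)&(X<x1)&(Y>y0)&(Y<y1)&(Z>z0)&(Z<z1); P=W[m]
    # orientation robust: minAreaRect after trimming isolated px
    mm=cv2.morphologyEx(m.astype(np.uint8),cv2.MORPH_OPEN,np.ones((2,2))).astype(bool)
    Q=W[mm] if mm.sum()>20 else P
    r=cv2.minAreaRect(Q[:,:2].astype(np.float32)); 
    e=np.linalg.eigh(np.cov(Q[:,:2].T))[1][:,1]
    print(n,len(P),"rect",np.array(r[0]),np.array(r[1]),round(r[2],1),"mean",Q.mean(0),"pca deg",np.degrees(np.arctan2(e[1],e[0])).round(1))
rect("spareA",360,500,90,200,38,52)
rect("spareB",360,520,-230,-100,38,52)
rect("block",520,690,-275,-130,36,45)
rect("bar",560,650,-240,-160,70,92)
rect("disc",560,650,-240,-160,47,60)
# divider & back-wall tops between bays
rect("div2/3",530,648,-75,-25,25,37)
rect("div3/blk?",530,648,-160,-130,25,37)
rect("div1/2",530,640,35,65,25,37)
rect("back",650,690,-120,250,25,60)
m=(X>480)&(X<700)&(Y>-300)&(Y<0)&(Z>20)&(Z<100)
print(np.histogram(Z[m],bins=np.arange(20,100,4)))
s=env.state(); print(R.from_euler('xyz',s["tcp_rot"]).as_matrix(), s["tcp_rot"])
```

```text
spareA 1135 rect [430.4 143.1] [106.7  78.3] 3.5 mean [nan nan nan] pca deg nan
spareB 1129 rect [ 450.8 -186. ] [110.7  55.7] -10.1 mean [nan nan nan] pca deg nan
block 935 rect [ 619.8 -211.3] [127.6 116. ] 7.6 mean [nan nan nan] pca deg nan
bar 116 rect [ 608.2 -211.4] [10.7 76.3] 24.0 mean [ 603.8 -204.5   75.2] pca deg 113.3
disc 254 rect [ 603.  -204.2] [58.5 56.4] 39.3 mean [nan nan nan] pca deg nan
div2/3 72 rect [599.7 -50.7] [108.4   9.8] 5.3 mean [nan nan nan] pca deg nan
div3/blk? 107 rect [ 597.8 -147.2] [91.4  7.2] 7.9 mean [nan nan nan] pca deg nan
div1/2 74 rect [590.5  50. ] [104.7   7.3] 4.3 mean [586.9  49.8  18. ] pca deg -176.3
back 314 rect [658.1  32.4] [ 10.8 312. ] 4.2 mean [nan nan nan] pca deg nan
(array([ 54,  79, 218, 147, 550, 385, 265,  88, 137,  10,   9,   6,   8,
         7,  15,  68,  22,   0,   0]), array([20, 24, 28, 32, 36, 40, 44, 48, 52, 56, 60, 64, 68, 72, 76, 80, 84,
       88, 92, 96]))
[[-1.   0.3 -0. ]
 [ 0.3  1.  -0. ]
 [ 0.  -0.  -1. ]] [-3.1 -0.   2.8]
```

View pics/crop1.png

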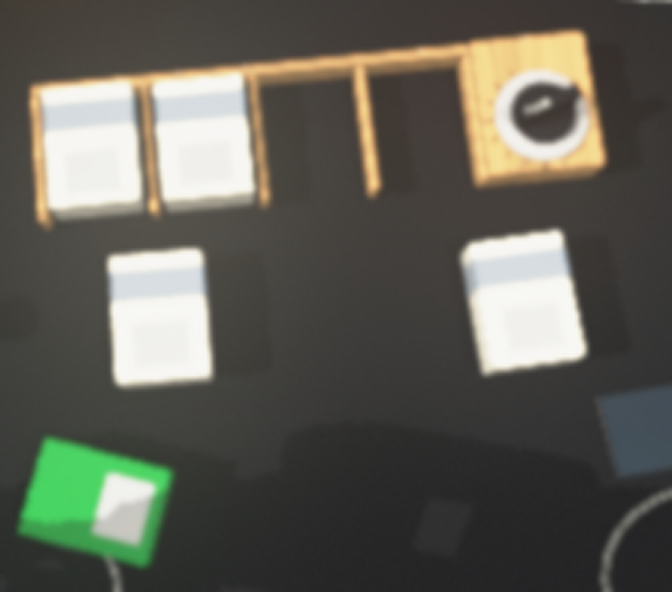

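The crop confirms it: the white, grey-banded cartons at crop (160,318) and (523,300) are spare_a and spare_b, and the green one at (95,500) is to be left. The dial bar appears already part-turned.

```bash
cat >> h.py <<'E'
def plan(x,y,z,yaw):
    s=env.state(); M=R.from_euler('xyz',s["tcp_rot"]).as_matrix(); y0=np.arctan2(M[1,0],M[0,0])
    d=(yaw-y0+np.pi)%(2*np.pi)-np.pi
    D=np.array([x,y,z])-s["eef_pos"]
    c,n=np.cos(yaw),np.sin(yaw)
    print("yaw0 %.3f rz %.3f shift(after turn) cm x %.2f y %.2f z %.2f"%(y0,-d,(c*D[0]+n*D[1])/10,(n*D[0]-c*D[1])/10,-D[2]/10),"at",s["eef_pos"].round(1),"t",s["t"])
def rect(W,x0,x1,y0,y1,z0,z1,n=""):
    X,Y,Z=W[...,0],W[...,1],W[...,2]
    m=(X>x0)&(X<x1)&(Y>y0)&(Y<y1)&(Z>z0)&(Z<z1)
    k,l,st,_=cv2.connectedComponentsWithStats(m.astype(np.uint8))
    i=1+np.argmax(st[1:,4]); Q=W[l==i]
    r=cv2.minAreaRect(Q[:,:2].astype(np.float32)); a=np.cov(Q[:,:2].T); e=np.linalg.eigh(a)[1][:,1]
    print(n,len(Q),"rect",np.round(r[0],1),np.round(r[1],1),round(r[2],1),"mean",Q.mean(0).round(1),"pca",np.degrees(np.arctan(e[1]/e[0])).round(1))
E
python3 - <<'E'
from h import *
W=np.load("W1.npy")
rect(W,360,500,90,200,40,52,"A")
rect(W,360,520,-260,-100,40,52,"B")
rect(W,520,690,-290,-130,36,44,"block")
rect(W,560,650,-240,-160,72,92,"bar")
rect(W,520,648,-75,-25,28,37,"div23")
rect(W,520,648,25,75,28,37,"div12")
rect(W,520,660,140,170,28,37,"div01")
rect(W,560,650,-240,-160,50,58,"disc")
plan(398,142,150,np.pi+.062)
plan(398,142,15,np.pi+.062)
E
```

```text
A 1129 rect [432.2 143.8] [110.3  80.5] 3.7 mean [431.4 143.9  44.7] pca 3.7
B 1120 rect [ 438.8 -175.7] [110.   80.9] 6.6 mean [ 438.2 -175.6   44.4] pca 6.9
block 849 rect [ 619.8 -199.6] [128.2 104.1] 4.0 mean [ 625.4 -196.1   39.4] pca 1.9
bar 112 rect [ 606.1 -201.6] [14.5 56.8] 22.3 mean [ 605.1 -200.5   81.9] pca -67.5
div23 59 rect [595.4 -46.5] [100.5   5.3] 4.5 mean [594.4 -46.6  31.1] pca 4.9
div12 70 rect [593.   53.3] [109.6   5.9] 4.4 mean [591.8  53.2  31.3] pca 4.1
div01 97 rect [595.  157.3] [ 26.6 125.3] 86.8 mean [605.5 153.4  31.1] pca 3.0
disc 194 rect [ 606.7 -201.4] [57.  56.2] 19.8 mean [ 604.3 -201.5   53.1] pca 26.6
yaw0 2.839 rz -0.365 shift(after turn) cm x -18.31 y -46.68 z 6.46 at [186.3 596.5 214.6] t 0.45
yaw0 2.839 rz -0.365 shift(after turn) cm x -18.31 y -46.68 z 19.96 at [186.3 596.5 214.6] t 0.45
```

```bash
python3 -m inch '[[0,0,-0.18,0,0,0,-1],[0,0,-0.18,0,0,0,-1],[0,0,0,-1.75,-4.67,0.6,-1],[0,0,0,-1.75,-4.67,0.6,-1],[0,0,0,-1.75,-4.67,0.6,-1],[0,0,0,-1.75,-4.67,0.6,-1],[0,0,0,-1.75,-4.67,0.6,-1],[0,0,0,-1.75,-4.67,0.6,-1],[0,0,0,-1.75,-4.67,0.6,-1],[0,0,0,-1.75,-4.67,0.6,-1],[0,0,0,-1.75,-4.67,0.6,-1],[0,0,0,-1.75,-4.67,0.6,-1],[0,0,0,0,0,0,-1]]'
python3 - <<'E'
from h import *
plan(392,141.4,12,np.pi+.065)
p=env.read_camera("wrist"); save(p,"w1.png")
W=cloud(p); rect(W,340,500,60,230,40,52,"A"); print(np.nanmin(W[...,:2].reshape(-1,2),0),np.nanmax(W[...,:2].reshape(-1,2),0))
E
```

```text
t: 2.08
eef_pos: [388.8, 138.1, 154.5]
tcp_rot: [-3.142, 0.0, -3.089]
ft_force: [-0.2, 0.7, -0.2]
opening: 1.001
grip_force: 0.0
yaw0 -3.089 rz -0.012 shift(after turn) cm x -0.34 y 0.31 z 14.25 at [388.8 138.1 154.5] t 2.075
A 7964 rect [416.2 141. ] [71.8 80.3] 3.3 mean [414.5 141.   44.7] pca -87.3
[ 204.47792744 -174.69985371] [557.34332799 459.6119718 ]
```

```bash
python3 -m inch '[[0,0,-0.012,-0.3,0.24,2.25,-1],[0,0,0,0,0,6,-1],[0,0,0,0,0,5,-1],[0,0,0,0,0,1,-1],[0,0,0,0,0,0,1],[0,0,0,0,0,0,1],[0,0,0,0,0,0,1],[0,0,0,0,0,0,1],[0,0,0,0,0,0,1],[0,0,0,0,0,0,1]]'
python3 - <<'E'
from h import *
u=np.array([np.cos(.073),np.sin(.073)]); O=np.array([593,53.5])
def w(x,y): return O+x*u+y*np.array([-u[1],u[0]])
np.set_printoptions(precision=1,suppress=True)
print(w(5,-50),w(5,-150))
g=w(-145,-50); plan(g[0],g[1],12,np.pi+.073)
g=w(-80,-50); plan(g[0],g[1],12,np.pi+.073)
E
```

```text
t: 3.38
eef_pos: [391.3, 143.3, 13.6]
tcp_rot: [3.141, 0.003, -3.072]
ft_force: [-2.6, 3.3, 10.2]
opening: 0.842
grip_force: 29.9
[601.6   4. ] [608.9 -95.7]
yaw0 -3.072 rz -0.004 shift(after turn) cm x -4.96 y -15.42 z 0.16 at [391.3 143.3  13.6] t 3.375
yaw0 -3.072 rz -0.004 shift(after turn) cm x -11.46 y -15.42 z 0.16 at [391.3 143.3  13.6] t 3.375
```

```bash
python3 -m inch '[[0,0,-0.004,-0.3,-1,-0.2,1],[0,0,0,-0.9,-2.5,0,1],[0,0,0,-0.9,-3,0,1],[0,0,0,-0.9,-3,0,1],[0,0,0,-0.9,-3,0,1],[0,0,0,-0.6,-2,0,1],[0,0,0,-0.4,-0.9,0,1],[0,0,0,0,0,0,1],[0,0,0,0,0,0,1]]'
python3 - <<'E'
from h import *
u=np.array([np.cos(.073),np.sin(.073)]); O=np.array([593,53.5])
def w(x,y): return O+x*u+y*np.array([-u[1],u[0]])
p=env.read_camera("top"); save(p,"t2.png",(240,125,450,310),3)
W=cloud(p); rect(W,400,640,-46,50,40,52,"A")
p=env.read_camera("wrist"); save(p,"w2.png")
W=cloud(p); rect(W,400,640,-75,-20,28,36,"div23"); rect(W,400,640,30,75,28,36,"div12");rect(W,400,640,-60,60,40,50,"A")
g=w(-80,-50); plan(g[0],g[1],14,np.pi+.073)
print(env.state()["ft_force"])
E
```

```text
t: 4.5
eef_pos: [450.6, -6.8, 14.3]
tcp_rot: [3.142, 0.0, -3.068]
ft_force: [0.4, 1.2, -2.8]
opening: 0.838
grip_force: 30.0Traceback (most recent call last):
  File "<stdin>", line 5, in <module>
  File "h.py", line 33, in rect
    i=1+np.argmax(st[1:,4]); Q=W[l==i]
        ~~~~~~~~~^^^^^^^^^^
    return _wrapfunc(a, 'argmax', axis=axis, out=out, **kwds)
    return bound(*args, **kwds)
ValueError: attempt to get argmax of an empty sequence
```

View pics/t2.png

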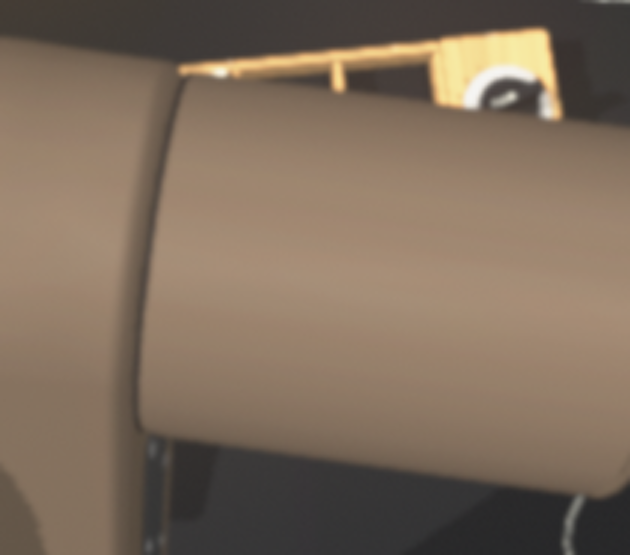

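The arm hides the carton in the top view, and only the back wall and dial at crop (505,95) show. I'll use the wrist camera.

```bash
cat >> h.py <<'E'
_rect=rect
def rect(*a):
    try: _rect(*a)
    except ValueError: print(a[-1],"none")
U=np.array([np.cos(.073),np.sin(.073)]); O=np.array([593,53.5])
def w(x,y): return O+x*U+y*np.array([-U[1],U[0]])
E
python3 - <<'E'
from h import *
p=env.read_camera("wrist"); save(p,"w2.png")
W=cloud(p); rect(W,400,640,-75,-20,28,36,"div23"); rect(W,400,640,30,75,28,36,"div12");rect(W,400,640,-60,60,40,50,"A")
g=w(-80,-50); plan(g[0],g[1],14,np.pi+.073)
E
```

```text
div23 452 rect [441.8 -37.8] [ 2.5 35.6] 4.1 mean [441.3 -37.9  31.9] pca -86.3
div12 113 rect [436.3  34.6] [2.2 9.1] 8.7 mean [436.   34.5  32. ] pca -79.2
A 5811 rect [472.   -5.7] [17.9 80. ] 4.6 mean [472.   -5.8  45.3] pca -85.6
yaw0 -3.068 rz 0.001 shift(after turn) cm x -6.64 y -0.04 z 0.02 at [450.6  -6.6  14.2] t 4.6
```

View pics/w2.png

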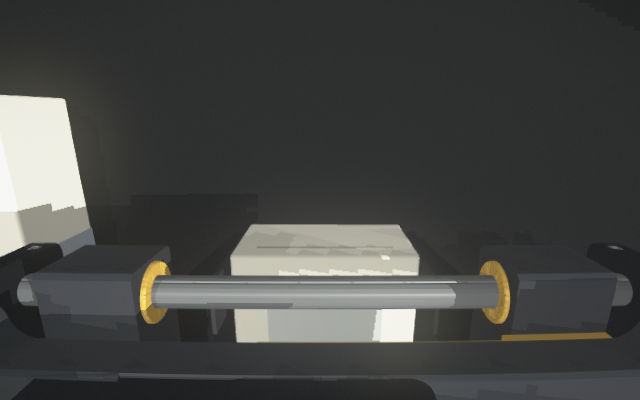

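The carton is between the fingers at (325,270), yawed 4.6° like the rack. Spare_b shows at the left, (35,160). Inserting.

```bash
python3 -m inch '[[0,0,0,-2,0,0,1],[0,0,0,-2,0,0,1],[0,0,0,-1.6,0,0,1],[0,0,0,-1,0,0,1],[0,0,0,0,0,0,1]]'; python3 -c "
from h import *
print(env.state()['moment'])
g=w(-80,-50); plan(g[0],g[1],14,np.pi+.073)
g=w(-140,-50); plan(g[0],g[1],14,np.pi+.073)"
```

```text
t: 5.22
eef_pos: [516.6, -1.9, 14.0]
tcp_rot: [3.142, 0.0, -3.068]
ft_force: [-0.3, -0.1, -2.0]
opening: 0.839
grip_force: 30.0
[0.00314381 0.06865584 0.03131455]
yaw0 -3.068 rz 0.001 shift(after turn) cm x -0.02 y -0.03 z 0.00 at [516.6  -1.9  14. ] t 5.225
yaw0 -3.068 rz 0.001 shift(after turn) cm x 5.98 y -0.03 z 0.00 at [516.6  -1.9  14. ] t 5.225
```

```bash
python3 -m inch '[[0,0,0,0,0,0,-1],[0,0,0,0,0,0,-1],[0,0,0,0,0,0,-1],[0,0,0,2,0,0,-1],[0,0,0,2.5,0,0,-1],[0,0,0,0,0,0,1],[0,0,0,0,0,0,1],[0,0,0,0,0,0,1],[0,0,0,0,0,0,1],[0,0,0,0,0,0,1],[0,0,0,0,0,0,1]]'; python3 -m inch '[[0,0,0,-1.5,0,0,1],[0,0,0,-1,0,0,1],[0,0,0,-1,0,0,1],[0,0,0,-1,0,0,1],[0,0,0,-1,0,0,1],[0,0,0,-0.5,0,0,1],[0,0,0,0,0,0,1]]'; python3 -c "
from h import *
g=w(-60,-50); plan(g[0],g[1],14,np.pi+.073)"
```

```text
t: 6.6
eef_pos: [471.7, -5.5, 14.1]
tcp_rot: [3.142, 0.0, -3.068]
ft_force: [-1.0, -0.1, 0.1]
opening: 0.423
grip_force: 0.0
t: 7.48
eef_pos: [531.9, -1.1, 14.1]
tcp_rot: [-3.142, 0.001, -3.068]
ft_force: [0.8, -1.5, -0.1]
opening: 0.005
grip_force: 0.0
yaw0 -3.068 rz 0.000 shift(after turn) cm x -0.49 y 0.00 z 0.01 at [531.9  -1.1  14.1] t 7.475
```

```bash
python3 -m inch '[[0,0,0,-0.3,0,0,1],[0,0,0,-0.2,0,0,1],[0,0,0,0,0,0,1]]'; python3 -m inch '[[0,0,0,-0.2,0,0,1],[0,0,0,0,0,0,1]]'; python3 -m inch '[[0,0,0,-0.2,0,0,1],[0,0,0,0,0,0,1]]'
```

```text
t: 7.85
eef_pos: [536.7, -0.8, 14.2]
tcp_rot: [3.142, 0.0, -3.068]
ft_force: [0.6, 0.4, -0.8]
opening: 0.005
grip_force: 0.0
t: 8.1
eef_pos: [538.6, -0.6, 14.1]
tcp_rot: [3.142, 0.0, -3.068]
ft_force: [0.3, -0.2, -0.4]
opening: 0.007
grip_force: 0.1
t: 8.35
eef_pos: [540.7, -0.5, 14.1]
tcp_rot: [3.142, 0.0, -3.068]
ft_force: [-1.1, -0.1, -0.2]
opening: 0.004
grip_force: 0.1
```

```bash
python3 -m inch '[[0,0,0,-0.2,0,0,1],[0,0,0,0,0,0,1]]'; python3 -m inch '[[0,0,0,-0.2,0,0,1],[0,0,0,0,0,0,1]]'; python3 -c "
from h import *
p=env.read_camera('wrist'); W=cloud(p)
rect(W,500,700,-40,50,41,50,'A')
p=env.read_camera('top'); W=cloud(p)
rect(W,500,700,-46,50,41,50,'At'); rect(W,500,700,150,250,41,50,'s0')"
```

```text
t: 8.6
eef_pos: [542.2, -0.3, 14.1]
tcp_rot: [3.141, -0.001, -3.068]
ft_force: [-3.2, 0.8, 1.7]
opening: 0.004
grip_force: 1.5
t: 8.85
eef_pos: [542.3, -0.1, 14.1]
tcp_rot: [3.141, -0.005, -3.068]
ft_force: [-12.6, -1.4, 8.2]
opening: 0.003
grip_force: 6.0
A 92 rect [564.    1.1] [16.2  4. ] 3.6 mean [565.7   0.9  44.8] pca 0.3
At none
s0 none
```

```bash
sed -i 's/O=np.array(\[593,53.5\])/O=np.array([598.5,53.5])/' h.py; python3 -m inch '[[0,0,0,1,0,0,1],[0,0,0,3,0,0,1],[0,0,0,3,2,-3,-1],[0,0,0,3,3,-3,-1],[0,0,0,3,4,-2.5,-1],[0,0,0,0.5,5,0,-1],[0,0,0,0,4,0,-1],[0,0,-0.05,0,0,0,-1]]'
python3 - <<'E'
from h import *
plan(399,-180.4,14,np.pi+.118)
p=env.read_camera("top"); save(p,"t3.png",(240,125,450,310),3)
W=cloud(p)
rect(W,500,700,-46,50,41,50,"A"); rect(W,500,700,160,250,41,50,"s0"); rect(W,500,700,60,150,41,50,"s1"); rect(W,360,520,-260,-100,41,52,"B")
E
```

```text
t: 9.95
eef_pos: [396.6, 171.6, 99.4]
tcp_rot: [3.141, 0.002, -3.014]
ft_force: [0.4, -0.5, 0.1]
opening: 0.576
grip_force: 0.0
yaw0 -3.014 rz 0.010 shift(after turn) cm x 3.91 y -34.98 z 8.54 at [396.6 171.6  99.4] t 9.95
A 982 rect [606.1   5.8] [111.1  80.2] 4.3 mean [604.6   5.6  44.6] pca 3.4
s0 981 rect [589.  204.3] [110.7  80.3] 4.9 mean [588.5 204.8  44.7] pca 1.1
s1 996 rect [593.9 103.8] [111.3  79.9] 4.5 mean [592.9 103.9  44.7] pca 4.4
B 1099 rect [ 438.9 -175.7] [110.1  80.5] 6.9 mean [ 437.9 -175.7   44.5] pca 6.8
```

View pics/t3.png

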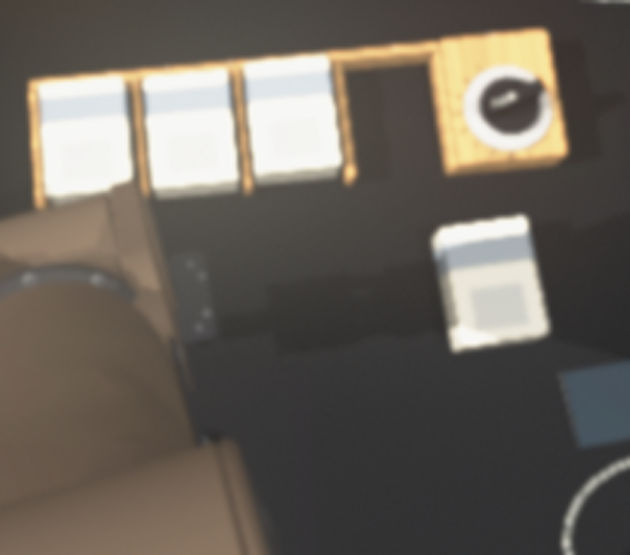

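Carton A is home in bay 2, at crop (293,120), and the stocks haven't moved. My sideways move went toward +y, which did no harm. Spare_b is at crop (490,285), so I'll go there now.

```bash
python3 -m inch '[[0,0,0.01,0.55,-5,0,-1],[0,0,0,0.56,-5,0,-1],[0,0,0,0.56,-5,0,-1],[0,0,0,0.56,-5,0,-1],[0,0,0,0.56,-5,0,-1],[0,0,0,0.56,-5,0,-1],[0,0,0,0.56,-5,0,-1],[0,0,0,0,0,0,-1],[0,0,0,0,0,0,-1]]'; python3 -c "
from h import *
plan(399,-180.4,14,np.pi+.118)
p=env.read_camera('wrist'); W=cloud(p); rect(W,360,520,-260,-100,41,52,'B')"
```

```text
t: 11.12
eef_pos: [397.4, -182.5, 99.0]
tcp_rot: [3.141, -0.0, -3.03]
ft_force: [0.3, 0.8, -0.1]
opening: 0.999
grip_force: 0.0
yaw0 -3.030 rz -0.006 shift(after turn) cm x -0.19 y 0.19 z 8.50 at [ 397.4 -182.5   99. ] t 11.125
B 8148 rect [ 410.6 -181.5] [47.9 80.5] 6.6 mean [ 409.6 -181.7   44.8] pca -83.4
```

```bash
python3 -m inch '[[0,0,-0.006,-0.2,0.2,4,-1],[0,0,0,0,0,3.5,-1],[0,0,0,0,0,1,-1],[0,0,0,0,0,0,1],[0,0,0,0,0,0,1],[0,0,0,0,0,0,1],[0,0,0,0,0,0,1],[0,0,0,0,0,0,1]]'; python3 -c "
from h import *
g=w(-150,-150); plan(g[0],g[1],14,np.pi+.073)
g=w(-80,-150); plan(g[0],g[1],14,np.pi+.073)"
```

```text
t: 12.18
eef_pos: [400.0, -180.6, 15.1]
tcp_rot: [-3.141, 0.001, -3.022]
ft_force: [2.0, 3.2, 8.9]
opening: 0.839
grip_force: 29.9
yaw0 -3.022 rz 0.046 shift(after turn) cm x -6.50 y 6.90 z 0.11 at [ 400.  -180.6   15.1] t 12.175
yaw0 -3.022 rz 0.046 shift(after turn) cm x -13.50 y 6.90 z 0.11 at [ 400.  -180.6   15.1] t 12.175
```

```bash
python3 -m inch '[[0,0,0.046,0,0,-0.1,1],[0,0,0,-1,1.5,0,1],[0,0,0,-2,2,0,1],[0,0,0,-2,2,0,1],[0,0,0,-1.5,1.4,0,1],[0,0,0,0,0,0,1]]'; python3 -c "
from h import *
g=w(-80,-150); plan(g[0],g[1],14,np.pi+.073)"
```

```text
t: 12.92
eef_pos: [460.0, -106.3, 15.5]
tcp_rot: [-3.141, 0.001, -3.067]
ft_force: [-0.5, -0.5, -2.3]
opening: 0.841
grip_force: 29.9
yaw0 -3.067 rz 0.002 shift(after turn) cm x -6.98 y -0.08 z 0.15 at [ 460.  -106.3   15.5] t 12.925
```

```bash
python3 -m inch '[[0,0,0,-2,0,0,1],[0,0,0,-2,-0.1,0,1],[0,0,0,-2,0,0,1],[0,0,0,-1,0,0,1],[0,0,0,0,0,0,1]]'; python3 -m inch '[[0,0,0,0,0,0,-1],[0,0,0,0,0,0,-1],[0,0,0,0,0,0,-1],[0,0,0,2,0,0,-1],[0,0,0,2.5,0,0,-1],[0,0,0,0,0,0,1],[0,0,0,0,0,0,1],[0,0,0,0,0,0,1],[0,0,0,0,0,0,1],[0,0,0,0,0,0,1],[0,0,0,0,0,0,1],[0,0,0,0,0,0,1],[0,0,0,0,0,0,1]]'; python3 -c "
from h import *
g=w(-65,-150); plan(g[0],g[1],14,np.pi+.073)"
```

```text
t: 13.55
eef_pos: [529.2, -103.2, 15.1]
tcp_rot: [-3.142, 0.0, -3.068]
ft_force: [0.4, -0.4, -0.7]
opening: 0.842
grip_force: 29.9
t: 15.18
eef_pos: [484.4, -106.1, 15.1]
tcp_rot: [3.142, 0.0, -3.068]
ft_force: [-0.6, 1.0, 0.5]
opening: 0.215
grip_force: 0.0
yaw0 -3.068 rz 0.000 shift(after turn) cm x -6.04 y 0.09 z 0.11 at [ 484.4 -106.1   15.1] t 15.175
```

```bash
python3 -m inch '[[0,0,0,-1.2,0.1,0.1,1],[0,0,0,-1,0,0,1],[0,0,0,-1,0,0,1],[0,0,0,-1,0,0,1],[0,0,0,-1,0,0,1],[0,0,0,-0.6,0,0,1],[0,0,0,-0.3,0,0,1],[0,0,0,0,0,0,1]]'; python3 -m inch '[[0,0,0,-0.2,0,0,1],[0,0,0,0,0,0,1]]'; python3 -m inch '[[0,0,0,-0.2,0,0,1],[0,0,0,0,0,0,1]]';python3 -m inch '[[0,0,0,-0.1,0,0,1],[0,0,0,0,0,0,1]]'
```

```text
t: 16.18
eef_pos: [545.4, -100.7, 14.1]
tcp_rot: [-3.142, 0.001, -3.068]
ft_force: [-0.5, 1.1, 0.0]
opening: 0.003
grip_force: 0.0
t: 16.42
eef_pos: [547.3, -100.5, 14.1]
tcp_rot: [3.142, 0.0, -3.068]
ft_force: [-0.6, 0.1, 0.1]
opening: 0.003
grip_force: 0.1
t: 16.68
eef_pos: [549.4, -100.4, 14.1]
tcp_rot: [-3.142, 0.0, -3.068]
ft_force: [-0.5, 0.3, -0.3]
opening: 0.009
grip_force: 0.1
t: 16.92
eef_pos: [550.0, -100.3, 14.1]
tcp_rot: [3.141, -0.0, -3.068]
ft_force: [-3.1, -0.3, 1.9]
opening: 0.007
grip_force: 1.3
```

```bash
python3 -m inch '[[0,0,0,-0.2,0,0,1],[0,0,0,0,0,0,1]]'; python3 -m inch '[[0,0,0,1,0,0,1],[0,0,0,2,0,0,1],[0,0,0,0,0,-5,1],[0,0,0,0,0,-6,1],[0,0,0,0,0,-4,-1],[0,0,0,-2.5,-3.5,0,-1],[0,0,0,-2.7,-3.5,0,-1],[0,0,0,-2.7,-3.5,0,-1],[0,0,0.18,0,0,0,-1],[0,0,0.18,0,0,0,-1],[0,0,0.18,0,0,0,-1],[0,0,0.18,0,0,0,-1],[0,0,0.18,0,0,0,-1],[0,0,0.18,0,0,0,-1],[0,0,0.17,0,0,0,-1],[0,0,0,0,0,0,-1]]'
python3 - <<'E'
from h import *
plan(606,-201.6,58,1.963)
p=env.read_camera("wrist"); save(p,"w4.png"); W=cloud(p)
rect(W,540,680,-280,-130,74,95,"bar"); rect(W,540,680,-280,-130,48,60,"disc"); rect(W,500,700,-320,-110,36,45,"block")
p=env.read_camera("top"); W=cloud(p); save(p,"t4.png",(240,125,450,310),3)
rect(W,540,690,-146,-47,41,52,"B"); rect(W,500,700,-46,50,41,50,"A");rect(W,540,680,-280,-130,74,95,"bar")
E
```

```text
t: 17.18
eef_pos: [550.0, -100.2, 14.1]
tcp_rot: [3.14, -0.005, -3.068]
ft_force: [-13.4, -5.4, 9.5]
opening: 0.002
grip_force: 6.8
t: 19.18
eef_pos: [608.7, -201.2, 164.0]
tcp_rot: [3.141, 0.0, 1.966]
ft_force: [-1.1, 0.4, 0.9]
opening: 1.002
grip_force: 0.0
yaw0 1.966 rz 0.003 shift(after turn) cm x 0.07 y -0.27 z 10.60 at [ 608.7 -201.2  164. ] t 19.175
bar 1421 rect [ 609.8 -204.4] [13.8 56.5] 22.3 mean [ 609.  -202.9   83.3] pca -67.4
disc 2800 rect [ 609.6 -203.8] [59.6 57.8] 22.8 mean [ 609.3 -203.    53.7] pca 21.9
block 9997 rect [ 624.  -202.7] [128.6 104.3] 4.4 mean [ 630.7 -196.2   39.7] pca 0.2
B none
A none
bar none
```

View pics/w4.png

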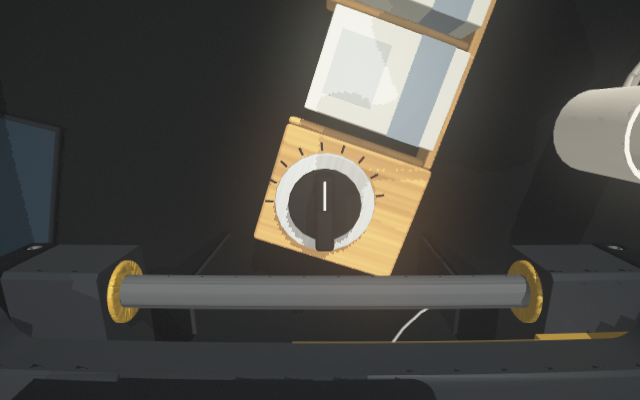

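The wrist view shows the bar upright in the picture at (325,205), aligned with the tool x, and carton B in bay 3 at (395,75). Now I'll grip the bar.

```bash
python3 -m inch '[[0,0,0,-0.1,-0.15,5,-1],[0,0,0,0,0,4,-1],[0,0,0,0,0,1.5,-1],[0,0,0,0,0,0,1],[0,0,0,0,0,0,1],[0,0,0,0,0,0,1],[0,0,0,0,0,0,1],[0,0,0,0,0,0,1],[0,0,0,0,0,0,1],[0,0,0,0,0,0,1],[0,0,0,0,0,0,1],[0,0,0,0,0,0,1],[0,0,0,0,0,0,1]]'; python3 -c "
from h import *
print(env.state()['moment'])"
```

```text
t: 20.9
eef_pos: [609.0, -202.3, 59.2]
tcp_rot: [3.139, 0.001, 1.965]
ft_force: [7.1, 4.4, -2.9]
opening: 0.149
grip_force: 30.0
[ 0.62575082 -1.20901562  0.05132869]
```

```bash
python3 -m inch '[[0,0,0,0,0.12,0,1],[0,0,0.1,0,0,0,1],[0,0,0.15,0,0,0,1],[0,0,0.15,0,0,0,1],[0,0,0.15,0,0,0,1],[0,0,0,0,0,0,1]]'; python3 -c "
from h import *
print(env.state()['moment'])"
```

```text
t: 21.65
eef_pos: [609.9, -202.2, 59.2]
tcp_rot: [3.139, -0.0, 1.412]
ft_force: [7.3, 1.8, -2.5]
opening: 0.142
grip_force: 30.0
[ 0.31040261 -1.14533458 -0.10707874]
```

```bash
python3 -m inch '[[0,0,0.1,0,0.1,0,1],[0,0,0.15,0,0,0,1],[0,0,0.15,0,0,0,1],[0,0,0.12,0,0,0,1],[0,0,0,0,0,0,1]]'; python3 -c "
from h import *
print(env.state()['moment'])"; python3 -m inch '[[0,0,0.06,0,0,0,1],[0,0,0,0,0,0,1]]'; python3 -c "
from h import *
print(env.state()['moment'])"
```

```text
t: 22.28
eef_pos: [610.8, -202.5, 59.2]
tcp_rot: [3.14, -0.001, 0.893]
ft_force: [6.6, 2.6, -2.7]
opening: 0.147
grip_force: 30.0
[ 0.11289326 -0.89472363 -0.0296739 ]
t: 22.52
eef_pos: [610.8, -202.6, 59.2]
tcp_rot: [3.14, -0.001, 0.834]
ft_force: [6.2, 0.8, -3.2]
opening: 0.144
grip_force: 30.0
[ 0.12728166 -0.99723353 -0.05780275]
```

```bash
for i in 1; do :; done; python3 -m inch '[[0,0,0.04,0,0,0,1],[0,0,0,0,0,0,1]]'; python3 -c "
from h import *
print(env.state()['moment'])"; python3 -m inch '[[0,0,0.04,0,0,0,1],[0,0,0,0,0,0,1]]'; python3 -c "
from h import *
print(env.state()['moment'])"
```

```text
t: 22.78
eef_pos: [610.9, -202.6, 59.2]
tcp_rot: [3.139, -0.001, 0.795]
ft_force: [7.4, 0.2, -3.5]
opening: 0.147
grip_force: 30.3
[ 0.1710063  -1.04504618  0.64905851]
t: 23.02
eef_pos: [610.8, -202.7, 59.2]
tcp_rot: [3.139, -0.001, 0.756]
ft_force: [5.0, 0.3, -1.9]
opening: 0.15
grip_force: 31.4
[-0.03609938 -1.02831396  0.8903707 ]
```

The moment rose at yaw ≈0.80, against 0.815 expected, so the dial is at its end stop. Releasing and checking.

```bash
python3 -m inch '[[0,0,-0.02,0,0,0,1],[0,0,0,0,0,0,-1],[0,0,0,0,0,0,-1],[0,0,0,0,0,0,-1],[0,0,0,0,0,0,-1],[0,0,0,0,0,0,-1],[0,0,0,0,0,-3,-1],[0,0,0,0,0,-6,-1],[0,0,0,0,0,-3,-1],[0,0,0,0,0,0,-1]]'
python3 - <<'E'
from h import *
p=env.read_camera("wrist"); save(p,"w5.png"); W=cloud(p)
rect(W,540,680,-280,-130,74,95,"bar")
print("expect bar deg",np.degrees(.073-2.4)+180)
E
python3 -m inch '[[0,0,0,-3,-3.5,-3,-1],[0,0,0,-3,-4,-3,-1],[0,0,0,-3,-4,-3,-1],[0,0,0,-3,-4,0,-1],[0,0,0,-3,-4,0,-1],[0,0,0,-3,-4,0,-1],[0,0,0,0,0,0,-1]]'
python3 - <<'E'
from h import *
p=env.read_camera("top"); W=cloud(p); save(p,"t5.png",s=1.25)
rect(W,540,690,-146,-47,41,52,"B"); rect(W,500,700,-46,50,41,50,"A");rect(W,540,680,-280,-130,74,95,"bar");rect(W,500,700,160,250,41,50,"s0"); rect(W,500,700,60,150,41,50,"s1"); print(w(5,-50),w(5,-150))
E
```

```text
t: 24.28
eef_pos: [610.6, -202.8, 181.6]
tcp_rot: [3.137, -0.002, 0.775]
ft_force: [-1.1, 0.4, -0.3]
opening: 0.984
grip_force: 0.0
bar 1258 rect [ 609.8 -204.6] [56.9 14. ] 46.9 mean [ 610.9 -203.5   83.3] pca 46.9
expect bar deg 46.67272107305743
t: 25.2
eef_pos: [314.2, -159.5, 268.3]
tcp_rot: [-3.14, 0.0, 0.773]
ft_force: [1.0, 0.1, -0.3]
opening: 0.997
grip_force: 0.0
B 959 rect [613.1 -93. ] [110.8  80.1] 4.2 mean [612.5 -92.7  44.5] pca 4.6
A 981 rect [605.9   5.8] [110.5  80.5] 4.4 mean [604.9   5.8  44.6] pca 4.3
bar 118 rect [ 606.6 -201.8] [56.9 15.2] 47.0 mean [ 605.5 -201.    81.7] pca 45.1
s0 999 rect [589.  204.4] [111.4  80.3] 4.6 mean [587.8 204.6  44.8] pca 4.7
s1 1000 rect [593.7 103.9] [110.2  80.2] 4.2 mean [592.9 104.1  44.7] pca 4.1
[607.13344247   3.99784175] [614.42696058 -95.73582655]
```

View pics/t5.png

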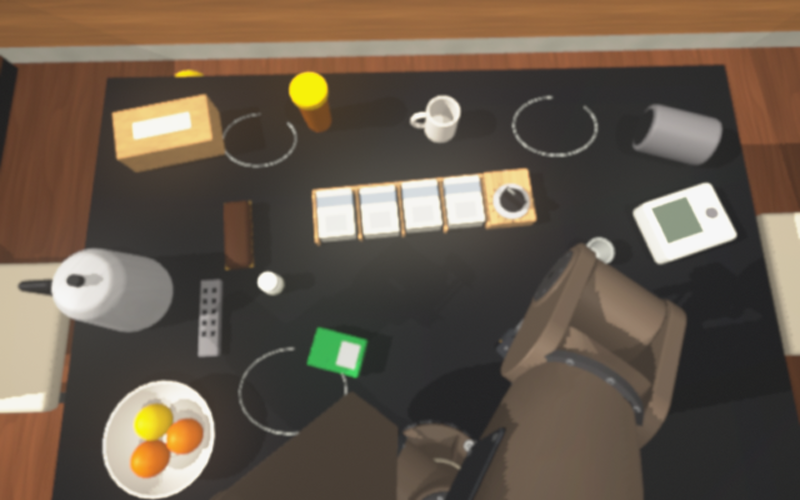

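View pics/w5.png

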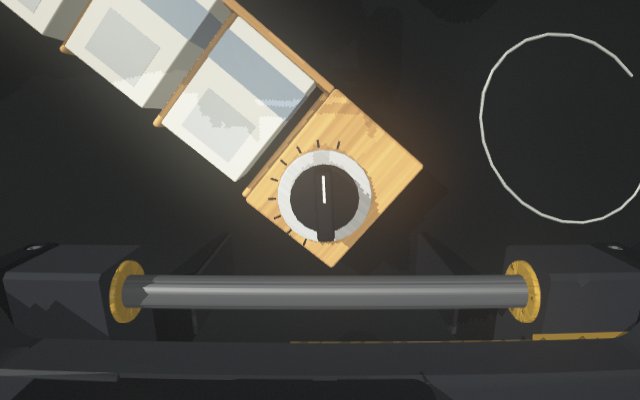

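All four cartons sit in the rack, at (335–465, 205). The bar is at 46.9° against 46.7° expected at the stop, and the cup, jar, remote and case have not moved. The phone is hidden by the arm, but it was never approached low.

```bash
python3 -c "
from cell import env
print(env.job_done())"
```

```text
the job is handed in; nothing more can be done
None
```

I pushed both spare cartons home into bays 2 and 3, then turned the timer dial clockwise to its end stop; the job is handed in after about 25 s of robot time, with no verdict reported back.

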